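# Mark the third gap and push the music box into it

## Robot

A 6-joint arm with a two-finger parallel gripper is mounted at the origin on the work surface. World frame = base frame: x ahead of the robot, y to its left, z up, the work surface at z = 0. Lengths are in m, angles in degrees, forces in N, time in s.
With the tool pointing down it reaches from about 0.375 to 0.9 m from the base axis. Payload 3.1 kg.
Tool frame: the origin (TCP) lies at the very end of the fingers, on their centre line; the grasp point (between the pads) lies 19 mm behind it; z points along the fingers, y is the line along which they close (so a half turn about z gives the same grasp; the last joint's range is limited). The gripper opens to 85 mm and grips with 20 to 120 N. Pads are 22 mm wide; open, the fingers measure 114 mm over their backs; the gripper's body (76 mm by 85 mm) begins 54 mm behind the grasp point. The pads swing forward as they close: fully open they stand 13 mm farther back than shut.
Start: joints at [64.143, 30.224, 82.088, -0, 67.689, -10.227], TCP at [0.168, 0.602, 0.231] pointing down, gripper open.
Joint ranges: [-176.69, 176.69], [-43.24, 126.21], [12.49, 139.97], [-82, 262], [0, 151.66], [-163.58, 163.58]. Speed limits (degrees/s): [159.86, 159.86, 180, 180, 180, 180].

## Interface

Orientations are given as [roll, pitch, yaw] about the fixed x, y, z axes, in that order (R = Rz(yaw) Ry(pitch) Rx(roll)).
In Python, from workcell import manip, capture, camera_params, spot_in gives the robot as it stands. The module is installed in compiled form; this text tells all that it offers.
- The arm moves only by the shell command python3 -m creep 'ROWS' [OPENING] [FORCE]. ROWS is JSON, a list of rows, each a list of 4 numbers: the shift along the world's x, y, z in m, then the turn about the world's z in degrees. In form: [[tx, ty, tz, yaw], ...]. A call has 1 to 10 rows; each row shifts and turns the commanded pose from where the row before left it; what a row does not reach is not made up. A row lasts 1/10 s, in which the tool goes at most 50 mm and 8.59 degrees, less where a joint would pass 70% of its speed; a pose out of reach is approached as far as the arm can. A call with a gripper value outside its range is refused whole. OPENING is the opening in per cent of the stroke, from 0 (shut) to 100 (fully open), set as the call begins (- or left out, the last holds). The fingers move at their own pace and stop on an object; FORCE is the grip in N (left out, the last holds). Time passes only in rows, so rows that do not move let the fingers close. It gives the time, the measured TCP pose, the force, the opening and the grip force at its end, in the units of the state.
- manip.get_obs(): the state, without advancing time (a new reading comes with each control period).
- capture(name): name is "side" or "top"; returns the picture (400x640x3 uint8, red, green, blue); there is no depth.
- camera_params(name): a dict with "mtx" (3x3 intrinsics, pixels), "dist" ([k1, k2, p1, p2, k3] as OpenCV has them; the pictures are not rectified), "R" (3x3) and "t" (3): a world point X has camera coordinates R X + t. Camera axes: x right, y down, z forward; pixel columns grow to the right and rows downward; lengths in m; the calibration is good to about 2 mm. A picture is of the moment at which its call begins. camera_params takes no time and is no camera call.
- manip.sign_off(): hands the job in; it is judged then, once.
Trained networks look in the newest picture that a camera, given by its name, has taken for a name from the list of things; names that differ only in an ending like _2 or _b are one class to them, and where a whole thing is asked for, a point or a joint stands for the part that bears it (a point fixed in the world has none). Each returns a list of dicts, best first, with "score" (0 to 1); they miss things now and then, are a little off and sometimes report something else, mostly with a low value. They report only what shows in the picture. A call takes as long as a camera call. They do not tell look-alikes from the thing itself.
- spot_in(camera, query): "uv" ([column, row] in pixels, amid what is visible of it).
The state is a dict: "clock": time; "joint_positions": joint angles; "dq": joint speeds; "joint_torque": joint torques, N m; "eef_pos": TCP position; "ee_rot": TCP orientation; "ft_force": force on the tool from outside, world axes, zero at the start; "moment": the same for the moment, N m; "gripper_width": finger opening in m; "grasp_force": force on a finger pad.
Only numpy, scipy, OpenCV 4.12 (cv2) and the standard library are available. Lean on these libraries where they do the work, as an engineer would, in place of code of your own. Each camera call takes 0.05 s, during which the arm holds its last target. There are 200 camera calls.

## Task

With a fingertip, run the brass marker along the rail of the dark wooden collection rack from the end where it is parked, counting the gaps, and stop it over the third gap without letting it run on over the fourth. Then push the plum music box across the counter into that third gap until it is right in against the back board. Only push, lift nothing, leave the marker over the third gap, and leave the other things where they are.

Things in the scene. Friction and masses are not known exactly. Their poses are not given: they have to be found in the camera images.
- rack: Low fixed dark wooden rack, open above and towards the robot. Origin: on the counter, middle of the row of four gaps; +x from the open side to the back board, +y to the robot's left. Gaps are 66 mm wide, floored by the counter, counted from the marker's parked (+y) end; centres y = +114, +38, -38, -114 mm. First and third are empty; the teal and prism boxes stand in the second and fourth, either way round.
- rack_nose (a point): Foot of the nose of the middle divider (between second and third gap), at rack x = -27, y = 0 mm. Five dividers, 10 mm thick and 40 mm high, at rack y = +152, +76, 0, -76, -152 mm, run from the back board to such rounded noses. Back board: front face at rack x = +30 mm, 12 mm thick, 42 mm high, y from -157 to +217 mm.
- rack_rail (a point): Point on the axis of the brass rail, at rack x = +36, y = 0 mm, 52 mm above the counter. The rail is 8 mm thick and runs along rack y above the back board, on two posts at rack y = +212 and -152 mm (tops 58 mm above the counter).
- marker (a joint): Brass marker sliding on the rack's rail, in m from its parked end (0: marker at rack y = +185 mm) towards rack -y; rack y of the marker = 0.185 - joint; stop at 0.325. Starts between 0 and 0.03, short of the first gap. It cannot leave the rail or turn. About 1 to 3 N slides it; it stays where it is left.
- marker_tab (a point): Middle of the marker's upright tab, 75 mm above the counter. The tab is 26 mm along rack x, 16 mm along rack y and spans 58 to 92 mm above the counter. Under it a round collar, 18 mm across and 20 mm long, encloses the rail (top at 61 mm).
- music_box: Loose plum music box, brass seam and lid disc, 60 mm (its x) by 52 mm (its y) by 44 mm high, about 0.25 kg. Origin: centre of its underside. Starts on the counter before the rack's open side, its x within 0.2 rad of the rack's, often not in line with the third gap. Right home in a gap its origin is at rack x = 0 and it stands 3 mm proud of the noses.
- teal_box: Bystander: loose teal music box, 60 x 52 x 44 mm, in the second or fourth gap. Origin: centre of its underside, x and y as the rack's.
- prism_box: Bystander: loose crystal prism box with a brass foot, 58 x 52 x 42 mm, in the other of those gaps. Origin: centre of its underside.
- frog: Bystander: green jade frog figurine, about 55 mm long, 50 mm wide and 51 mm high. Origin: centre of its underside.
- cash_tin: Bystander: steel cash tin 164 x 224 mm, 84 mm high, handle to 102 mm. Origin: centre of its underside.
- bell: Bystander: brass counter bell, 72 mm across, 53 mm high. Origin: centre of its underside.
- gift_box: Bystander: red gift box 100 x 100 x 60 mm with a pale band. Origin: centre of its underside.
Mind the look-alikes: they are no part of the job. What is shaped like the music_box but red is not meant.

How it is judged (in metres and radians):
On the way, in this order (a step that is already met when the one before it is completed fails the run):
1. the marker passes over the first gap (y of marker_tab in the frame of rack between 0.094 and 0.134 m), for 0.02 s.
2. the marker passes over the second gap (y of marker_tab in the frame of rack between 0.018 and 0.058 m), for 0.02 s.
3. the marker is stopped over the third gap, the music box still outside the rack (y of marker_tab in the frame of rack between -0.058 and -0.018 m and velocity of joint marker between -0.01 and 0.01 m/s and x of music_box in the frame of rack below -0.045 m), for 0.2 s.
4. the music box is right in the third gap (x of music_box in the frame of rack between -0.008 and 0.01 m and y of music_box in the frame of rack between -0.056 and -0.02 m), for 0.2 s.
At the end, for the whole second after the job is handed in: Marker within 20 mm of the third gap's middle; music box at rest flat on the counter in the third gap, within 8 mm of the back board, 18 mm of the gap's middle, and square within 0.2 rad; no bystander over 20 mm from its start (all of step 4 and y of marker_tab in the frame of rack between -0.058 and -0.018 m and height (world z) of music_box below 0.005 m and angle between music_box's own z axis and vertical below 0.1 rad and linear speed of music_box below 0.01 m/s and angle between the x axis of music_box and the x axis of rack, either way round below 0.2 rad and distance of each of teal_box, prism_box, frog, cash_tin, bell, gift_box from where it was at the start of the episode below 0.02 m); the robot touches nothing.
It fails at once if the marker runs on over the fourth gap (more than 52 mm past the third gap's middle) (y of marker_tab in the frame of rack below -0.09 m).
It fails at once if the music box is lifted off the counter (12 mm) (height (world z) of music_box above 0.012 m).
It fails at once if the music box is tipped (0.3 rad) (angle between music_box's own z axis and vertical above 0.3 rad).
It fails at once if a bystander is lifted or shifted more than 20 mm (distance of any of teal_box, prism_box, frog, cash_tin, bell, gift_box from where it was at the start of the episode above 0.02 m).
It also fails if it takes over 58 s, if anything falls off the work surface, if the arm or the gripper's body presses on something with over 40 N, if the wrist force passes 120 N, or if a joint passes its speed limit or range.

## Working session

There is one attempt and no reset: what is moved stays moved. The work goes in short steps, Python scripts to look and compute and a shell command to move; the robot and the scene stay as the last step left them, time stands still between calls to the robot, and variables do not carry over. Pictures are saved under pics/ and viewed, at most 10 in all, crops included, and the job is handed in when it is done.

```bash
mkdir -p pics
cat > h.py <<'E'
import numpy as np, cv2
from workcell import manip, capture, camera_params, spot_in
def ray(c,uv):
    p=camera_params(c);K=np.array(p["mtx"],float);d=np.array(p["dist"],float);R=np.array(p["R"]);t=np.array(p["t"]).ravel()
    n=cv2.undistortPoints(np.array([[uv]],float),K,d)[0,0]
    return -R.T@t, R.T@np.array([n[0],n[1],1.])
def at(c,uv,z):
    o,r=ray(c,uv); return o+r*(z-o[2])/r[2]
def proj(c,X):
    p=camera_params(c)
    return cv2.projectPoints(np.array(X,float).reshape(-1,1,3),cv2.Rodrigues(np.array(p["R"],float))[0],np.array(p["t"],float),np.array(p["mtx"],float),np.array(p["dist"],float))[0][:,0]
def save(c,n,crop=None,s=1):
    im=capture(c)
    cv2.imwrite(f"pics/{n}.png",cv2.cvtColor(im,cv2.COLOR_RGB2BGR)); return im
E
python3 - <<'E'
from h import *
np.set_printoptions(precision=3,suppress=True)
for c in("top","side"):
    save(c,c+"0"); print(c,ray(c,[320,200]))
    for q in "rack rack_nose rack_rail marker_tab music_box teal_box prism_box frog cash_tin bell gift_box".split():
        r=spot_in(c,q); print(q,[(np.round(x["uv"]).tolist(),round(x["score"],2),at(c,x["uv"],{"rack_rail":.052,"marker_tab":.075,"music_box":.04}.get(q,0.02))[:2].round(3).tolist()) for x in r[:3]])
E
```

```text
top (array([ 0.338, -0.008,  1.277]), array([ 0.131, -0.031, -0.991]))
rack [([303.0, 172.0], 0.89, [0.592, 0.004])]
rack_nose [([304.0, 169.0], 0.63, [0.603, -0.001])]
rack_rail [([299.0, 171.0], 0.77, [0.59, 0.017])]
marker_tab [([260.0, 158.0], 0.46, [0.629, 0.13])]
music_box [([269.0, 230.0], 0.81, [0.414, 0.109]), ([366.0, 224.0], 0.8, [0.425, -0.182]), ([310.0, 208.0], 0.65, [0.477, -0.016])]
teal_box [([297.0, 180.0], 0.58, [0.569, 0.022])]
prism_box [([344.0, 190.0], 0.79, [0.534, -0.121])]
frog [([428.0, 208.0], 0.54, [0.472, -0.38]), ([258.0, 159.0], 0.33, [0.638, 0.144])]
cash_tin [([453.0, 154.0], 0.61, [0.644, -0.473])]
bell [([207.0, 218.0], 0.58, [0.456, 0.3])]
gift_box [([156.0, 162.0], 0.87, [0.636, 0.465]), ([308.0, 209.0], 0.16, [0.477, -0.01])]
side (array([ 0.163, -0.654,  0.821]), array([ 0.33 ,  0.619, -0.713]))
rack [([343.0, 208.0], 0.66, [0.578, -0.02])]
rack_nose [([347.0, 205.0], 0.59, [0.592, -0.017])]
rack_rail [([347.0, 209.0], 0.71, [0.566, -0.056])]
marker_tab [([332.0, 162.0], 0.56, [0.62, 0.121])]
music_box [([284.0, 252.0], 0.86, [0.352, -0.095]), ([310.0, 217.0], 0.84, [0.469, -0.02]), ([331.0, 268.0], 0.75, [0.433, -0.199])]
teal_box [([331.0, 197.0], 0.73, [0.57, 0.037]), ([352.0, 236.0], 0.39, [0.542, -0.124]), ([309.0, 217.0], 0.31, [0.472, -0.002])]
prism_box [([350.0, 235.0], 0.65, [0.54, -0.119])]
frog [([386.0, 330.0], 0.65, [0.464, -0.39])]
cash_tin [([473.0, 321.0], 0.84, [0.649, -0.469])]
bell [([266.0, 163.0], 0.83, [0.461, 0.286]), ([342.0, 208.0], 0.21, [0.574, -0.02])]
gift_box [([289.0, 119.0], 0.81, [0.644, 0.487])]
```

View pics/top0.png

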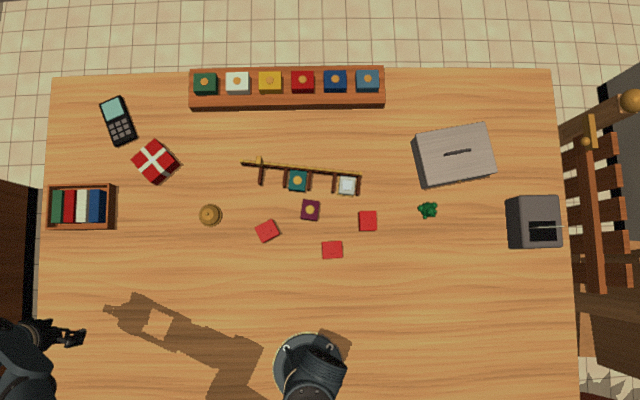

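View pics/side0.png

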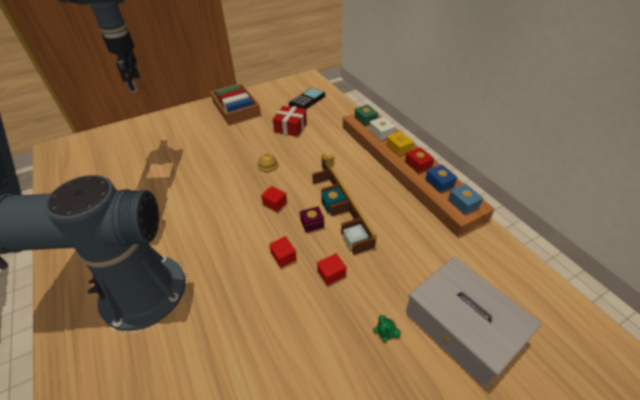

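The pictures show the plum box at top (310,209) / side (311,218). Three red look-alikes sit at top (267,231), (332,250) and (368,220). The plum one is the one meant, because the task names plum with a brass seam and disc. I'll confirm it in an enlarged crop.

Run:
```python
import cv2,numpy as np
a=cv2.imread("pics/top0.png")[150:225,236:371]; b=cv2.imread("pics/side0.png")[145:260,290:385]
a=cv2.resize(a,None,fx=5.9,fy=5.9,interpolation=cv2.INTER_CUBIC); cv2.imwrite("pics/ctop.png",a)
cv2.imwrite("pics/cside.png",cv2.resize(b,None,fx=5,fy=5,interpolation=cv2.INTER_CUBIC))
```

```text
(no output)
```

View pics/ctop.png

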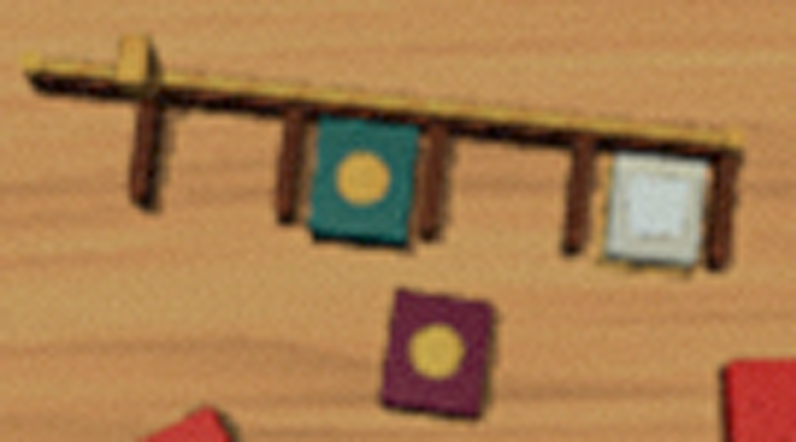

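View pics/cside.png

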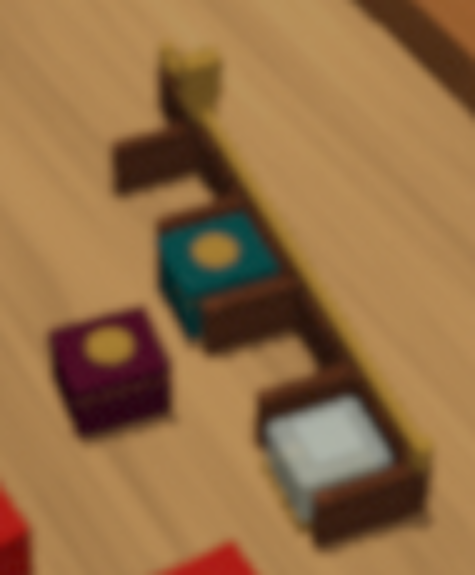

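The crops confirm it: the box at crop-top (438,353) is plum with a brass disc, and the others are red. The marker is at crop-top (137,62). Next I fit the rack and box poses from hand-picked corners in both views.

```bash
cat > fit.py <<'E'
from h import *
from scipy.optimize import least_squares
np.set_printoptions(precision=4,suppress=True)
T=lambda l:np.array(l,float)/5.9+[236,150]-.4
S=lambda l:np.array(l,float)/5+[290,145]-.4
def W(p,P):
    c,s=np.cos(p[2]),np.sin(p[2]);P=np.array(P,float)
    return np.c_[p[0]+c*P[:,0]-s*P[:,1],p[1]+s*P[:,0]+c*P[:,1],P[:,2]]
def fit(obs,x0):
    f=lambda p:np.concatenate([(proj(c,W(p,P))-uv).ravel() for c,P,uv in obs])
    r=least_squares(f,x0); print(r.x,np.degrees(r.x[2]),"rms",np.sqrt(np.mean(r.fun**2)).round(2)); return r.x
D=[.152,.076,0,-.076,-.152]
ot=("top",[[-.027,y,.04] for y in D]+[[.036,.212,.056],[.036,-.152,.056]],T([[145,205],[287,218],[428,236],[572,250],[717,265],[30,65],[736,140]]))
os_=("side",[[-.027,D[i],.04] for i in(0,2,3,4)],S([[115,147],[205,297],[262,395],[315,497]]))
a=fit([ot],[.57,0,0]);b=fit([os_],[.57,0,0]);r=fit([ot,os_],a)
q=[[.03,.026,.044],[.03,-.026,.044],[-.03,-.026,.044],[-.03,.026,.044]]
m1=("top",q,T([[398,290],[495,302],[482,418],[382,405]])); m2=("side",q,S([[140,308],[168,362],[75,387],[50,330]]))
fit([m1],[.477,-.01,0]);fit([m2],[.477,-.01,0]);m=fit([m1,m2],[.477,-.01,0])
c,s=np.cos(r[2]),np.sin(r[2]);R=np.array([[c,s],[-s,c]])
print("box in rack",R@(m[:2]-r[:2]),"dyaw",np.degrees(m[2]-r[2]))
k=at("top",T([[137,60]])[0],.092)[:2];print("marker top",k,R@(k-r[:2]))
k=at("side",S([[195,78]])[0],.075)[:2];print("marker side",k,R@(k-r[:2]))
for y in (.185,.15,-.038): print(y,W(r,[[.036,y,0]])[0,:2])
print(manip.get_obs())
E
python3 fit.py
```

```text
[ 0.5621 -0.0151 -0.1275] -7.305219761123851 rms 0.54
[ 0.5683 -0.0131 -0.1333] -7.640293523920104 rms 0.58
[ 0.5642 -0.0148 -0.1264] -7.240342194352594 rms 0.87
[ 0.473  -0.0155 -0.1468] -8.411410200615359 rms 0.17
[ 0.4744 -0.0143 -0.1665] -9.537368516140601 rms 0.9
[ 0.4736 -0.0151 -0.1553] -8.898068527322065 rms 0.68
box in rack [-0.0898 -0.0118] dyaw -1.6577263329694725
marker top [0.6182 0.1324] [0.0351 0.1528]
marker side [0.617 0.135] [0.0336 0.1552]
0.185 [0.6232 0.1642]
0.15 [0.6188 0.1295]
-0.038 [ 0.5951 -0.057 ]
{'clock': 1.2, 'joint_positions': array([ 64.1428,  30.2243,  82.0872,   0.0019,  67.6905, -10.2259]), 'dq': array([-0.0251, -0.06  ,  0.0549, -0.0251,  0.0381, -0.0788]), 'joint_torque': array([ -0.0011, -44.2338, -17.8415,  -0.0004,   0.0011,  -0.    ]), 'eef_pos': array([0.1683, 0.6019, 0.2313]), 'ee_rot': array([-179.9984,   -0.0021,  164.3679]), 'ft_force': array([-0.1744,  0.7021, -0.1317]), 'moment': array([0.0071, 0.0459, 0.0838]), 'grasp_force': 0.0, 'gripper_width': 0.08532111964798682}
```

```bash
python3 -m creep '[[0.032,-0.029,0,1],[0.032,-0.029,0,1],[0.032,-0.029,0,1],[0.032,-0.029,0,1],[0.032,-0.029,0,1],[0.032,-0.029,0,1],[0.032,-0.029,0,1],[0.032,-0.029,0,1],[0.032,-0.029,0,0.4],[0.032,-0.029,0,0]]' 0; python3 -m creep '[[0.034,-0.032,0,0],[0.034,-0.032,0,0],[0.035,-0.032,0,0],[0.034,-0.032,0,0],[0,0,-0.03,0],[0,0,-0.03,0],[0,0,0,0],[0,0,0,0]]'
```

```text
clock: 2.2
eef_pos: [0.4896, 0.3105, 0.2315]
ee_rot: [180.0, 0.0, 172.8]
ft_force: [0.2, 0.6, -0.6]
gripper_width: 0.0001
grasp_force: 0.0
clock: 3.0
eef_pos: [0.6251, 0.1839, 0.1711]
ee_rot: [-180.0, -0.1, 172.8]
ft_force: [0.5, 1.8, 0.3]
gripper_width: -0.0001
grasp_force: 0.0
```

```bash
python3 -m creep '[[0,0,-0.03,0],[0,0,-0.03,0],[0,0,-0.025,0],[0,0,-0.014,0],[0,0,0,0],[0,0,0,0]]'
python3 - <<'E'
from h import *
a=save("top","t1")[120:215,220:380]; b=save("side","s1")[95:265,270:400]
a=cv2.resize(a,(600,356),interpolation=2); b=cv2.resize(b,None,fx=3,fy=3,interpolation=2)
b=cv2.resize(b,(272,356)) ; cv2.imwrite("pics/c1.png",np.hstack([a,b])[:,:800,::-1])
E
```

```text
clock: 3.6
eef_pos: [0.6266, 0.1843, 0.0739]
ee_rot: [180.0, 0.2, 172.8]
ft_force: [1.3, -0.7, 0.4]
gripper_width: 0.0002
grasp_force: 0.0
```

View pics/c1.png

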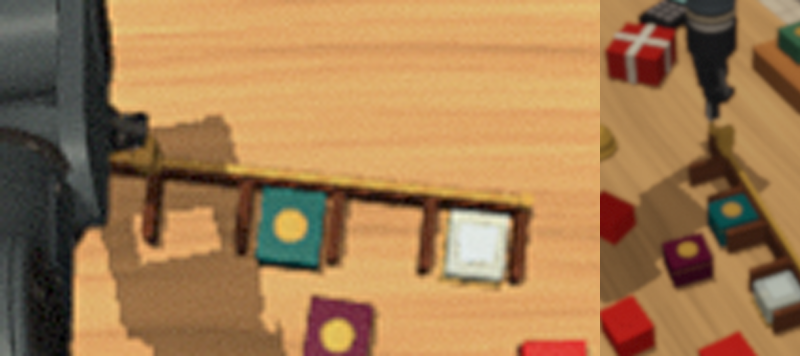

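The finger is on the marker's +y side, in line with the rail. I'll push now.

```bash
python3 -m creep '[[-0.001,-0.010,0,0],[-0.002,-0.0159,0,0],[-0.002,-0.0159,0,0],[-0.002,-0.0159,0,0],[-0.002,-0.0159,0,0],[-0.002,-0.0159,0,0],[-0.002,-0.0159,0,0],[-0.002,-0.0159,0,0],[-0.001,-0.010,0,0],[-0.001,-0.005,0,0]]'
python3 - <<'E'
from h import *
a=save("top","t2")[120:215,220:380]; b=save("side","s2")[95:265,270:400]
a=cv2.resize(a,(600,356),interpolation=2); b=cv2.resize(b,None,fx=3,fy=3,interpolation=2)
b=cv2.resize(b,(272,356)) ; cv2.imwrite("pics/c2.png",np.hstack([a,b])[:,:800,::-1])
for c in("top","side"): print(spot_in(c,"marker_tab")[:2])
E
```

```text
clock: 4.7
eef_pos: [0.6082, 0.0461, 0.0722]
ee_rot: [-180.0, -0.0, 172.7]
ft_force: [0.3, 2.2, -0.2]
gripper_width: -0.0005
grasp_force: 0.7
[]
[]
```

View pics/c2.png

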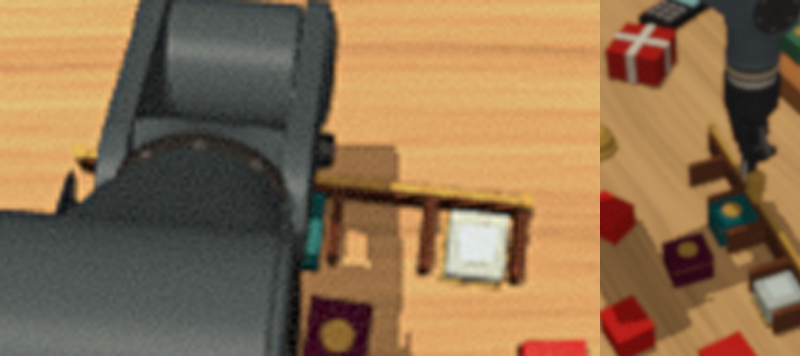

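Run:
```python
from h import *
for y in np.arange(.02,.06,.01):
    w=np.array([.5642,-.0148])+np.array([[.992,.126],[-.126,.992]])@[.036,y]
    p=proj("side",[[w[0],w[1],z] for z in(.058,.092)]);print(y,p.round(1).tolist(), [( (q[0]-270)*272/130+600, (q[1]-95)*356/170) for q in p])
```

```text
0.02 [[347.1, 191.4], [347.5, 182.9]] [(np.float64(761.2158875822141), np.float64(201.84843907289263)), (np.float64(762.0964957091886), np.float64(184.1340674663198))]
0.03 [[345.6, 189.2], [346.0, 180.8]] [(np.float64(758.264702277643), np.float64(197.313086726602)), (np.float64(759.0738670164873), np.float64(179.6060091212223))]
0.039999999999999994 [[344.2, 187.1], [344.6, 178.6]] [(np.float64(755.3487043280195), np.float64(192.83184553444138)), (np.float64(756.0880844452083), np.float64(175.13319015598915))]
0.049999999999999996 [[342.9, 185.0], [343.2, 176.5]] [(np.float64(752.4672711305715), np.float64(188.40375742440054)), (np.float64(753.1384814292409), np.float64(170.71461049872616))]
```

```bash
python3 -m creep '[[-0.0015,-0.012,0,0],[-0.002,-0.014,0,0],[-0.002,-0.014,0,0],[-0.0015,-0.012,0,0],[-0.001,-0.010,0,0],[-0.001,-0.008,0,0],[-0.0005,-0.005,0,0],[0,0,0,0],[0,0,0,0],[0,0,0,0]]'; python3 -m creep '[[0.001,0.010,0,0],[0.002,0.014,0,0],[0,0,0.04,0],[0,0,0.04,0],[-0.03,0.02,0.04,0],[-0.04,0.04,0,0],[-0.04,0.045,0,0],[0,0.045,0,0],[0,0.045,0,0],[0,0,0,0]]'
python3 - <<'E'
from h import *
a=save("top","t3")[120:215,220:380]; b=save("side","s3")[95:265,270:400]
for c in("top","side"): print([(x["uv"],x["score"],at(c,x["uv"],.075)) for x in spot_in(c,"marker_tab")[:2]])
a=cv2.resize(a,(600,356),interpolation=2)
b=cv2.resize(b,(272,356),interpolation=2) ; cv2.imwrite("pics/c3.png",np.hstack([a,b])[:,:800,::-1])
E
```

```text
clock: 5.9
eef_pos: [0.5993, -0.0274, 0.0725]
ee_rot: [-180.0, 0.1, 172.8]
ft_force: [-0.4, 0.5, -0.3]
gripper_width: -0.0001
grasp_force: 0.0
clock: 6.9
eef_pos: [0.5044, 0.1839, 0.19]
ee_rot: [179.9, 0.1, 173.2]
ft_force: [0.1, -0.1, -0.0]
gripper_width: -0.0001
grasp_force: 0.0
[([321.1, 163.9], 0.46, array([ 0.6057689 , -0.05124065,  0.075     ])), ([302.6, 172.3], 0.37, array([0.58136674, 0.00440546, 0.075     ]))]
[([331.6, 199.7], 0.2, array([ 0.53707101, -0.02094847,  0.075     ])), ([350.9, 233.5], 0.2, array([ 0.51851977, -0.15180768,  0.075     ]))]
```

View pics/c3.png

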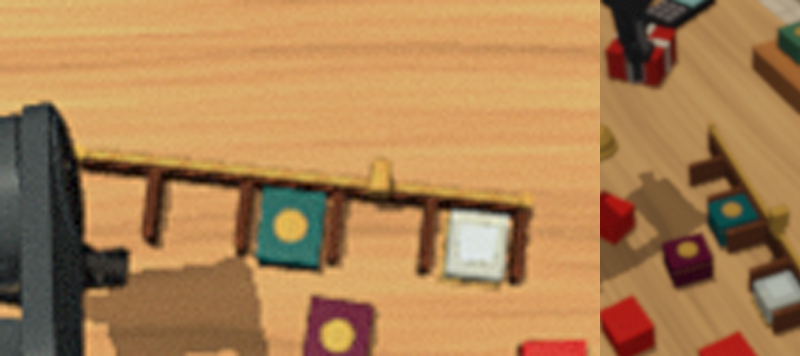

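Marker rests over the middle of the third gap (crop (380,172), gap spanning 336–427). Now the box: first a sideways push of about 26 mm.

```bash
python3 -m creep '[[-0.006,-0.035,0,0],[-0.006,-0.035,0,0],[-0.006,-0.034,0,0],[-0.005,-0.034,0,0],[0,0,-0.04,0],[0,0,-0.04,0],[0,0,-0.04,0],[0,0,-0.03,0],[0,0,-0.018,0],[0,0,0,0]]'; python3 -m creep '[[0,0,0,0]]'
```

```text
clock: 8.1
eef_pos: [0.4808, 0.0387, 0.0192]
ee_rot: [180.0, -0.3, 172.6]
ft_force: [-0.6, -0.1, 0.6]
gripper_width: -0.0002
grasp_force: 0.0
clock: 8.2
eef_pos: [0.4825, 0.0389, 0.0215]
ee_rot: [-180.0, -0.0, 172.7]
ft_force: [-0.5, -1.1, 0.7]
gripper_width: 0.0002
grasp_force: 0.0
```

```bash
python3 -m creep '[[-0.001,-0.008,0,0],[-0.001,-0.008,0,0],[-0.001,-0.007,0,0],[-0.001,-0.007,0,0],[-0.001,-0.006,0,0],[0,-0.004,0,0],[0,0,0,0],[0.001,0.010,0,0],[0.001,0.015,0,0],[0,0,0.04,0]]'; python3 -m creep '[[0,0,0.045,0],[0,0,0.045,0],[-0.03,0.03,0.02,0],[-0.03,0.04,0,0],[-0.02,0.045,0,0],[0,0.045,0,0],[0,0.045,0,0],[0,0,0,0]]';  python3 - <<'E'
from h import *
a=save("top","t4")[150:225,236:371];save("side","s4"); b=capture("side")[145:260,290:385]
cv2.imwrite("pics/c4.png",cv2.resize(a,None,fx=5.9,fy=5.9,interpolation=2)[:,:,::-1])
E
```

```text
clock: 9.2
eef_pos: [0.4757, 0.027, 0.0572]
ee_rot: [180.0, -0.7, 172.9]
ft_force: [0.6, -0.7, 1.0]
gripper_width: -0.0002
grasp_force: 0.0
clock: 10.0
eef_pos: [0.3989, 0.2349, 0.1716]
ee_rot: [179.9, 0.1, 173.2]
ft_force: [0.0, -0.9, 0.3]
gripper_width: 0.0001
grasp_force: 0.0
```

View pics/c4.png

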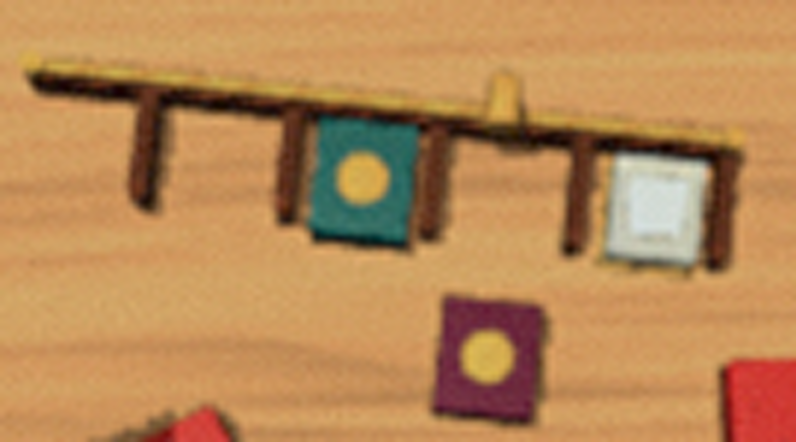

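The plum box now lies on the third gap's axis (crop (489,358), gap axis through (500,243) with the same tilt) and is square to it. Next I go behind it.

```bash
python3 -m creep '[[0.002,-0.045,0,0],[0.002,-0.045,0,0],[0.002,-0.045,0,0],[0.002,-0.045,0,0],[0.002,-0.045,0,0],[0.002,-0.044,0,-0.4],[0,0,-0.04,0],[0,0,-0.04,0],[0,0,0,0],[0,0,0,0]]'; python3 -m creep '[[0,0,-0.03,0],[0,0,-0.025,0],[0,0,-0.014,0],[0,0,0,0],[0,0,0,0]]'
```

```text
clock: 11.15
eef_pos: [0.4103, -0.0398, 0.0912]
ee_rot: [180.0, -0.2, 172.2]
ft_force: [0.5, 0.6, -0.4]
gripper_width: 0.0002
grasp_force: 0.0
clock: 11.65
eef_pos: [0.4125, -0.0394, 0.0242]
ee_rot: [-180.0, 0.2, 172.4]
ft_force: [0.3, -0.3, -0.8]
gripper_width: -0.0002
grasp_force: 0.0
```

```bash
python3 -m creep '[[0.001,0.0055,0,0],[0.010,-0.0013,0,0.3],[0.010,-0.0013,0,0],[0.010,-0.0013,0,0],[0.010,-0.0013,0,0],[0.010,-0.0013,0,0],[0.010,-0.0013,0,0],[0,0,0,0]]'
python3 - <<'E'
from h import *
a=save("top","t5")[150:225,236:371]; b=save("side","s5")[145:260,290:385]
a=cv2.resize(a,None,fx=3.5,fy=3.5,interpolation=2); b=cv2.resize(b,None,fx=3.2,fy=3.5,interpolation=2)
b=cv2.copyMakeBorder(b,0,max(0,a.shape[0]-b.shape[0]),0,0,0); a=cv2.copyMakeBorder(a,0,b.shape[0]-a.shape[0],0,0,0)
cv2.imwrite("pics/c5.png",np.hstack([a,b])[:,:800,::-1])
E
```

```text
clock: 12.45
eef_pos: [0.4758, -0.0424, 0.0225]
ee_rot: [-179.9, 0.3, 172.7]
ft_force: [0.1, -0.1, 0.2]
gripper_width: -0.0004
grasp_force: 0.0
```

View pics/c5.png

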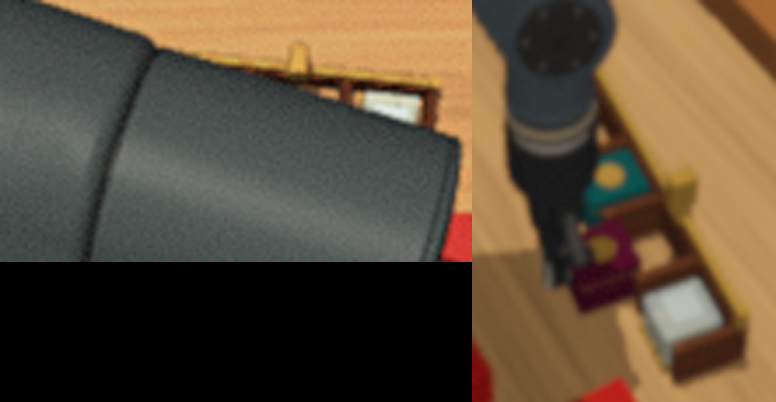

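The box is entering cleanly between the dividers (right part, (605,265)), and there is no contact force.

```bash
python3 -m creep '[[0.008,-0.001,0,0],[0.008,-0.001,0,0],[0.008,-0.001,0,0],[0.006,-0.0008,0,0],[0.004,-0.0005,0,0],[0.002,-0.0002,0,0],[0,0,0,0],[0,0,0,0]]'; python3 -m creep '[[0.002,-0.0003,0,0],[0.002,-0.0002,0,0],[0,0,0,0]]'
```

```text
clock: 13.35
eef_pos: [0.509, -0.0461, 0.0226]
ee_rot: [-180.0, 0.1, 172.7]
ft_force: [0.2, -0.2, 1.4]
gripper_width: 0.0002
grasp_force: 0.0
clock: 13.65
eef_pos: [0.5122, -0.0463, 0.0225]
ee_rot: [180.0, -0.0, 172.7]
ft_force: [-2.9, 0.1, -0.1]
gripper_width: -0.0002
grasp_force: 1.3
```

```bash
python3 -m creep '[[0.002,-0.0003,0,0],[0.001,0,0,0],[0,0,0,0]]'; python3 -m creep '[[0.002,-0.0003,0,0],[0,0,0,0]]';python3 -m creep '[[0.001,0,0,0],[0,0,0,0]]'
```

```text
clock: 13.95
eef_pos: [0.5161, -0.0469, 0.0224]
ee_rot: [-180.0, 0.1, 172.7]
ft_force: [-1.8, 0.1, -0.9]
gripper_width: -0.0002
grasp_force: 0.7
clock: 14.15
eef_pos: [0.518, -0.0472, 0.0224]
ee_rot: [-180.0, 0.1, 172.7]
ft_force: [-1.7, 0.4, -1.1]
gripper_width: 0.0002
grasp_force: 0.7
clock: 14.35
eef_pos: [0.5188, -0.0471, 0.0224]
ee_rot: [-180.0, 0.0, 172.7]
ft_force: [-1.0, 0.1, -1.0]
gripper_width: -0.0002
grasp_force: 0.8
```

```bash
python3 -m creep '[[0.002,-0.0003,0,0],[0,0,0,0]]'; python3 -m creep '[[0.002,-0.0002,0,0],[0,0,0,0]]';python3 -m creep '[[0.0015,-0.0002,0,0],[0,0,0,0]]'
```

```text
clock: 14.55
eef_pos: [0.5201, -0.0472, 0.0224]
ee_rot: [180.0, -0.1, 172.7]
ft_force: [-3.2, 0.5, 0.9]
gripper_width: -0.0004
grasp_force: 1.5
clock: 14.75
eef_pos: [0.5201, -0.0471, 0.0224]
ee_rot: [180.0, -0.3, 172.7]
ft_force: [-6.5, -1.6, 3.5]
gripper_width: -0.0001
grasp_force: 3.2
clock: 14.95
eef_pos: [0.5201, -0.047, 0.0223]
ee_rot: [180.0, -0.5, 172.7]
ft_force: [-8.7, -1.1, 5.9]
gripper_width: -0.0001
grasp_force: 4.3
```

The TCP has stopped at x=0.520 (rack x ≈ -0.040) and the force is rising, so the box is against the back board. I'll back off and look.

```bash
python3 -m creep '[[-0.010,0.0013,0,0],[-0.02,0.0025,0,0],[-0.02,0.0025,0,0],[0,0,0.04,0],[0,0,0.045,0],[0,0.04,0.045,0],[0,0.045,0,0],[0,0.045,0,0],[0,0.045,0,0],[0,0.045,0,0]]'; python3 -m creep '[[0,0.045,0,0],[0,0,0,0],[0,0,0,0]]'
python3 - <<'E'
from h import *
a=save("top","t6")[150:225,236:371]; b=save("side","s6")[145:260,290:385]
a=cv2.resize(a,None,fx=3.5,fy=3.5,interpolation=2); b=cv2.resize(b,None,fx=3.2,fy=3.5,interpolation=2)
a=cv2.copyMakeBorder(a,0,b.shape[0]-a.shape[0],0,0,0)
cv2.imwrite("pics/c6.png",np.hstack([a,b])[:,:800,::-1])
E
```

```text
clock: 15.95
eef_pos: [0.4755, 0.1738, 0.1456]
ee_rot: [179.9, 0.3, 172.6]
ft_force: [0.7, 0.3, -0.4]
gripper_width: -0.0004
grasp_force: 0.0
clock: 16.25
eef_pos: [0.4746, 0.218, 0.145]
ee_rot: [180.0, 0.2, 172.8]
ft_force: [-0.2, -0.2, -0.0]
gripper_width: 0.0005
grasp_force: 0.0
```

View pics/c6.png

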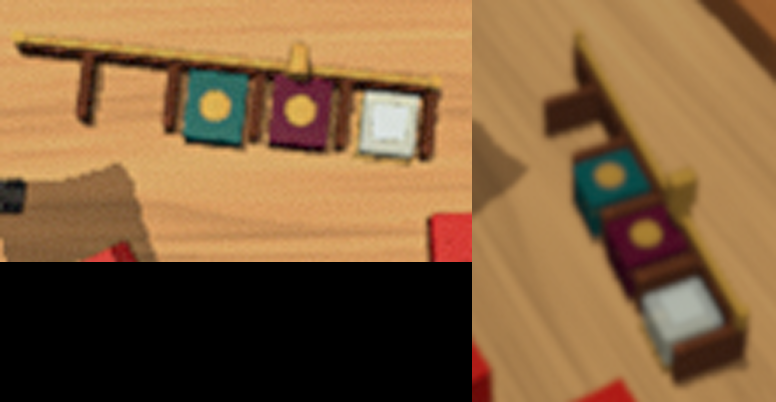

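The plum box (crop (301,112)) is home in the third gap and square, level with its neighbours. The marker (301,57) is over it, and the robot is clear.

```bash
python3 -c "
from workcell import manip
print(manip.sign_off())"
```

```text
the job is handed in; nothing more can be done
None
```

The job is handed in: the last pictures show the marker stopped over the third gap and the plum music box square in it against the back board, with the neighbouring boxes in place (the sign-off returned no verdict).

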